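Hold the grinder lid at pulse

ROBOT

A 6-joint arm with a two-finger parallel gripper is mounted at the origin on a cart in front of the work surface, level with it; the furniture and walls round the work are solid. World frame = base frame: x ahead of the robot, y to its left, z up, the work surface at z = 0. Lengths are in mm, angles in rad, forces in N, time in s.
With the tool pointing down it reaches from about 425 to 1125 mm from the base axis. Payload 14.9 kg.
Tool frame: the origin (TCP) lies between the finger pads; the fingertips stand 25 mm ahead of it and the grasp point (between the pads) lies 6 mm ahead of it; z points along the fingers, y is the line along which they close (so a half turn about z gives the same grasp; the last joint's range is limited). The gripper opens to 91 mm and grips with 3 to 60 N. Pads are 32 mm wide; open, the fingers measure 118 mm over their backs; the gripper's body (76 mm by 178 mm) begins 60 mm behind the grasp point.
Start: joints at [-1.287, 0.379, 1.734, -0, 1.028, -0.033], TCP at [218.065, -665.181, 238.932] pointing down, gripper open.
Joint ranges: [-2.77, 2.77], [-0.74, 2.19], [0, 2.66], [-1.06, 4.2], [0.31, 2.87], [-3.08, 3.08]. Speed limits (rad/s): [1.89, 1.89, 2.39, 3.14, 3.14, 3.14].

INTERFACE

Orientations are given as a unit quaternion [w, x, y, z].
In Python, from cell import arm, optics gives the robot as it stands.
- The arm moves only by the shell command python3 -m creep 'ROWS' [FORCE]. ROWS is JSON, a list of rows, each an object of numbers: "x", "y", "z": the shift along the tool's x, y, z normalised to -1 to 1, where 1 is 0.03 m; "rx", "ry", "rz": the turn, a rotation vector about the tool's x, y, z normalised to -1 to 1, where 1 is 5 degrees; "jaw": the opening, from 0 (shut) to 1 (fully open). In form: [{"x": .., "y": .., "z": .., "rx": .., "ry": .., "rz": .., "jaw": ..}, ...]. A call has 1 to 20 rows; each row shifts and turns the commanded pose from where the row before left it, along the tool's axes as they then stand; what a row does not reach is not made up. A row lasts 1/10 s, in which the tool goes at most 50 mm and 8.59 degrees, less where a joint would pass 70% of its speed; a pose out of reach is approached as far as the arm can. A call with a number of a shift or a turn outside -1 to 1 is refused whole. A call with a gripper value outside its range is refused whole. The fingers move at their own pace and stop on an object; FORCE is the grip in N (left out, the last holds). Time passes only in rows, so rows that do not move let the fingers close. It gives the time, the measured TCP pose, the force, the opening and the grip force at its end, in the units of the state.
- arm.observe(): the state, without advancing time (a new reading comes with each control period).
- optics.capture(name): name is "scene" or "side" or "wrist"; returns the picture (400x640x3 uint8, red, green, blue); there is no depth.
- optics.calibration(name): a dict with "mtx" (3x3 intrinsics, pixels), "pose" (4x4, takes a point from camera to world coordinates); the wrist camera has in their place "tool_from_camera" (4x4, takes a point from camera to tool coordinates, whose origin is the TCP and whose axes are the flange's). Camera axes: x right, y up, looking along -z (the intrinsics and any distortion apply to the point x, -y, -z); pixel columns grow to the right and rows downward; lengths in mm; the calibration is good to about 2 mm. A picture is of the moment at which its call begins: read the wrist's pose just before it. calibration takes no time and is no camera call.
- arm.hand_in(): hands the job in; it is judged then, once.
The state is a dict: "time": time; "joints": joint angles; "dq": joint speeds; "joint_torque": joint torques, N m; "ee_pos": TCP position; "tool_rot": TCP orientation; "contact_force": force on the tool from outside, world axes, zero at the start; "moment": the same for the moment, N m; "opening": finger opening in mm; "gripper_force": force on a finger pad.
Only numpy, scipy, OpenCV 4.12 (cv2) and the standard library are available. Lean on these libraries where they do the work, as an engineer would, in place of code of your own. Each camera call takes 0.05 s, during which the arm holds its last target. There are 200 camera calls.

TASK

Fit the white lid onto the red spice grinder: line its two black pointer marks up with the white marks on the collar, let it down until you feel it sit fully home, then turn it clockwise (seen from above) halfway, 45 degrees, to the green marks, where it holds the pulse switch against a spring. Do not turn it on until it clicks into the lock at the red marks, and leave the other things standing where they are. Finish while still gripping the lid and holding it there at the green marks; do not let go.

Things in the scene. Friction and masses are not known exactly. Their poses are not given: they have to be found in the camera images.
- grinder: Spice grinder, fast on the worktop: red round housing 120 mm across at the foot, black collar 104 mm across, 100 mm high. Origin: centre of underside, z up. Two like sets of marks on the collar's rim, half a turn apart; seen from above, white at the entry slots (own +x and -x), green 45 deg clockwise of white (pulse), red 90 deg clockwise of white (lock).
- collar_top (a point): Centre of the grinder's round mouth (56 mm across), level with the top of the collar, 100 mm above the grinder's underside; axes as the grinder's. The flange round the mouth is 12 mm thick, open in two entry slots about 17 mm wide that reach out to radius 36 mm along the grinder's own +x and -x.
- lid: White lid, 0.13 kg, standing on its plug. Origin: centre of plug's underside, z up. Plug 52 mm across, 22 mm long; at its foot 2 lugs, 12 mm wide, 7 high, out to radius 34 along own +x and -x. Cap 84 mm across, 22 to 30 mm up, black pointers at own +x and -x. Fits either way round. Home: cap rests on collar, origin 22 mm below collar_top; off the slots it stands on the flange, 22 mm higher.
- lid_grip (a point): Point to grip, on the lid's axis 51 mm above its origin, axes as the lid's: in the upright wing, 62 mm long along the lid's x, 16 mm thick along its y, reaching from the cap (21 mm below this point) to 11 mm above this point.
- switch_ring (a joint): Sprung ring in the collar, rad clockwise, 0 at rest. A lug of the seated lid meets it when turned about 0.27 rad from the slots; then it turns with the lid (ring = lid turn - 0.27), pushes back with 0.04 to 0.1 N m and carries the lid back if let go. About 0.52 at the green marks; the lock's balls are felt from about 0.8 (up to 0.3 N m); it has clicked at about 1.3.
- salt_shaker: Glass salt shaker with grey top, 44 mm across, 90 mm high, bystander; origin at the centre of its underside.
- side_bowl: White bowl, 100 mm across, 44 mm high, bystander; origin at the centre of its underside.
- jar_honey: Jar with a dark lid, 64 mm across, 99 mm high, bystander; origin at the centre of its underside.
- lemon: Lemon, 78x55x56 mm, lying at the front right, bystander; origin at its underside.

How it is judged:
By the outcome, as a careful person would: the job done as asked, in the order asked, and still so for the second after the job is handed in, while the arm keeps its last pose, push and grip.
It also fails if it takes over 51 s, if anything falls off the work surface, if the arm or the gripper's body presses on something with over 40 N, if the wrist force passes 120 N, or if a joint passes its speed limit or range.

## Working session

There is one attempt and no reset: what is moved stays moved. The work goes in short steps, Python scripts to look and compute and a shell command to move; the robot and the scene stay as the last step left them, time stands still between calls to the robot, and variables do not carry over. Pictures are saved under pics/ and viewed, at most 10 in all, crops included, and the job is handed in when it is done.

```bash
mkdir -p pics; ls; python3 - <<'E'
from cell import arm, optics
import cv2, numpy as np
s=arm.observe(); print(s)
a=optics.capture("scene"); b=optics.capture("side")
for n,i in(("scene",a),("side",b)):
    cv2.imwrite(f"pics/{n}0.png",cv2.cvtColor(i,cv2.COLOR_RGB2BGR)); c=optics.calibration(n); print(n,{k:np.round(v,3).tolist() if not isinstance(v,str) else v for k,v in c.items()})
print(optics.calibration("wrist"))
cv2.imwrite("pics/both0.png",cv2.imread("pics/scene0.png"))
E
```

```text
pics
{'time': 0.0, 'joints': array([-1.28731479e+00,  3.79407686e-01,  1.73474168e+00,  3.14982132e-05,
        1.02847161e+00, -3.33128750e-02]), 'dq': array([-0.00118413,  0.00045861, -0.00138154,  0.00098089, -0.00039468,
       -0.00109075]), 'joint_torque': array([ 1.94053260e-03, -7.63725042e+01, -4.34368336e+01,  6.51256135e-02,
        4.24341322e-02, -7.09398910e-05]), 'ee_pos': array([ 217.96251686, -664.84289515,  238.3082096 ]), 'tool_rot': array([-5.11826064e-04,  9.87482522e-01,  1.57727628e-01, -5.07661291e-05]), 'contact_force': array([ 0.33431837,  0.72124371, -0.68417409]), 'moment': array([-0.01235683,  0.00341502,  0.03730817]), 'gripper_force': 0.0, 'opening': 91.13858598304466}
scene {'mtx': [[414.651, 0.0, 317.399], [0.0, 414.651, 194.443], [0.0, 0.0, 1.0]], 'pose': [[0.854, 0.401, -0.333, 274.589], [-0.521, 0.637, -0.568, -580.098], [-0.015, 0.658, 0.753, 832.001], [0.0, 0.0, 0.0, 1.0]]}
side {'mtx': [[408.107, 0.0, 322.754], [0.0, 408.107, 199.516], [0.0, 0.0, 1.0]], 'pose': [[-0.997, -0.059, 0.039, 644.981], [0.069, -0.692, 0.719, 643.515], [-0.015, 0.72, 0.694, 690.699], [0.0, 0.0, 0.0, 1.0]]}
{'mtx': array([[322.41270079,   0.        , 322.28102846],
       [  0.        , 322.41270079, 203.8125924 ],
       [  0.        ,   0.        ,   1.        ]]), 'tool_from_camera': array([[ 5.25066931e-04,  9.57681062e-01,  2.87831039e-01,
         8.13391608e+01],
       [ 9.99999739e-01, -6.45559189e-04,  3.23707328e-04,
        -1.67399112e+00],
       [ 4.95820350e-04,  2.87830794e-01, -9.57681152e-01,
        -1.46154678e+02],
       [ 0.00000000e+00,  0.00000000e+00,  0.00000000e+00,
         1.00000000e+00]])}
```

View pics/scene0.png

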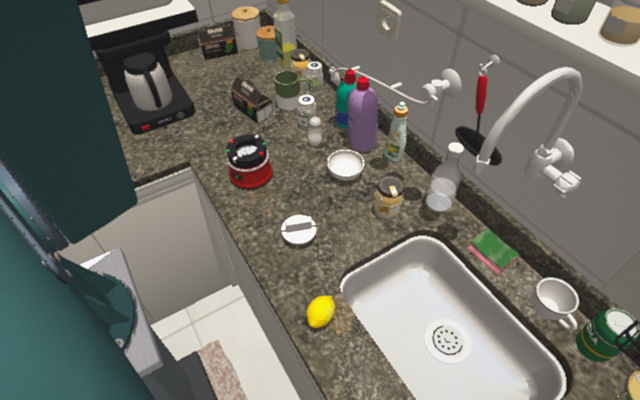

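View pics/side0.png

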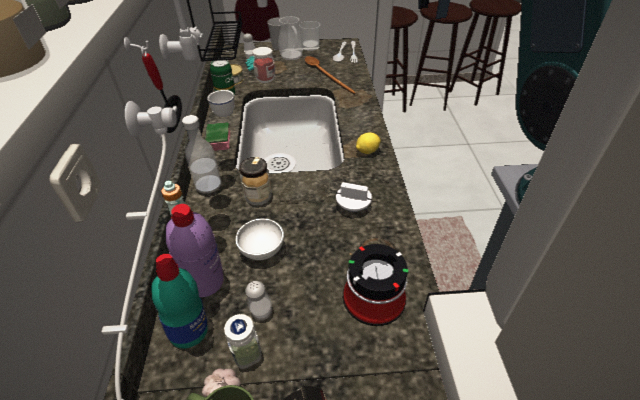

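The scene view shows the grinder at about (250,160) and the lid at (299,230). The side view shows the grinder at (377,280), with coloured marks on its rim, and the lid at (354,198). Next I'll measure both.

```bash
cat > h.py <<'E'
from cell import arm, optics
import cv2, numpy as np
from scipy.spatial.transform import Rotation as R
def cam(n,s=None):
    c=optics.calibration(n)
    if n!="wrist": return c["mtx"],c["pose"]
    T=np.eye(4); q=s["tool_rot"]; T[:3,:3]=R.from_quat([q[1],q[2],q[3],q[0]]).as_matrix(); T[:3,3]=s["ee_pos"]
    return c["mtx"],T@c["tool_from_camera"]
def ray(C,u,v):
    K,P=C; d=np.array([(u-K[0,2])/K[0,0],-(v-K[1,2])/K[1,1],-1.]); d=P[:3,:3]@d
    return P[:3,3],d/np.linalg.norm(d)
def plane(C,u,v,z):
    o,d=ray(C,u,v); return o+d*(z-o[2])/d[2]
def tri(r1,r2):
    (a,d),(b,e)=r1,r2; t=np.linalg.lstsq(np.c_[d,-e],b-a,rcond=None)[0]
    p,q=a+t[0]*d,b+t[1]*e; return (p+q)/2,np.linalg.norm(p-q)
def masks(im):
    h=cv2.cvtColor(im,cv2.COLOR_RGB2HSV); H,S,V=cv2.split(h)
    return dict(red=((H<8)|(H>172))&(S>150)&(V>90),green=(H>45)&(H<85)&(S>110)&(V>70),white=(S<45)&(V>150),black=(V<45))
def blobs(m,box,amin=3):
    x0,y0,x1,y1=box; k=np.zeros(m.shape,np.uint8); k[y0:y1,x0:x1]=m[y0:y1,x0:x1]
    n,l,st,c=cv2.connectedComponentsWithStats(k,connectivity=8)
    return [(int(st[i,4]),np.round(c[i],1).tolist(),st[i,:4].tolist()) for i in range(1,n) if st[i,4]>=amin]
E
python3 - <<'E'
from h import *
for n,gb,lb in(("scene",(220,130,280,190),(275,210,325,250)),("side",(335,235,420,325),(330,175,380,215))):
    im=cv2.cvtColor(cv2.imread(f"pics/{n}0.png"),cv2.COLOR_BGR2RGB); m=masks(im)
    for k in("red","green","white"): print(n,k,blobs(m[k],gb))
    print(n,"lid",blobs(m["white"],lb,20),"blk",blobs(m["black"],lb,4))
cr=[cv2.imread("pics/side0.png")[230:330,330:425],cv2.imread("pics/side0.png")[170:220,325:385],cv2.imread("pics/scene0.png")[125:195,215:285],cv2.imread("pics/scene0.png")[205:255,270:330]]
cv2.imwrite("pics/c.png",np.vstack([np.hstack([cv2.resize(c,(380,290),interpolation=cv2.INTER_CUBIC) for c in cr[i:i+2]]) for i in(0,2)]))
E
```

```text
scene red [(10, [231.2, 141.0], [230, 140, 4, 3]), (19, [261.3, 153.3], [259, 151, 5, 6]), (596, [252.7, 176.8], [229, 161, 43, 27])]
scene green [(10, [263.5, 143.2], [262, 142, 4, 3]), (11, [227.6, 150.1], [226, 149, 4, 3]), (5, [236.2, 176.4], [235, 176, 3, 2])]
scene white [(10, [256.2, 136.0], [255, 135, 4, 3]), (133, [246.0, 150.3], [237, 146, 20, 11]), (29, [265.4, 158.6], [260, 150, 9, 17]), (11, [234.5, 157.8], [233, 156, 4, 4]), (8, [229.1, 163.8], [227, 162, 5, 5]), (5, [237.0, 168.8], [235, 168, 5, 2]), (6, [253.5, 168.7], [251, 168, 6, 2]), (9, [245.0, 170.0], [241, 170, 9, 1])]
scene lid [(690, [298.6, 229.0], [281, 214, 36, 30])] blk []
side red [(20, [361.5, 248.2], [359, 246, 6, 5]), (27, [395.7, 284.7], [393, 282, 7, 6]), (4, [345.2, 284.8], [345, 284, 2, 3]), (197, [361.4, 312.0], [344, 289, 50, 33])]
side green [(20, [351.4, 261.4], [349, 260, 6, 4]), (17, [405.1, 270.0], [403, 268, 5, 5])]
side white [(15, [398.4, 253.7], [396, 252, 6, 4]), (389, [377.3, 270.9], [362, 263, 31, 16]), (39, [350.2, 283.4], [347, 271, 11, 24]), (19, [355.9, 278.2], [354, 276, 6, 5]), (10, [362.1, 297.4], [359, 296, 7, 4]), (8, [375.5, 301.6], [372, 301, 8, 2]), (3, [387.0, 301.0], [386, 301, 3, 1])]
side lid [(167, [357.2, 188.0], [341, 182, 31, 17]), (308, [351.4, 202.1], [336, 194, 35, 16])] blk [(123, [349.9, 211.2], [333, 205, 36, 10]), (4, [369.5, 205.5], [369, 205, 2, 2])]
```

View pics/c.png

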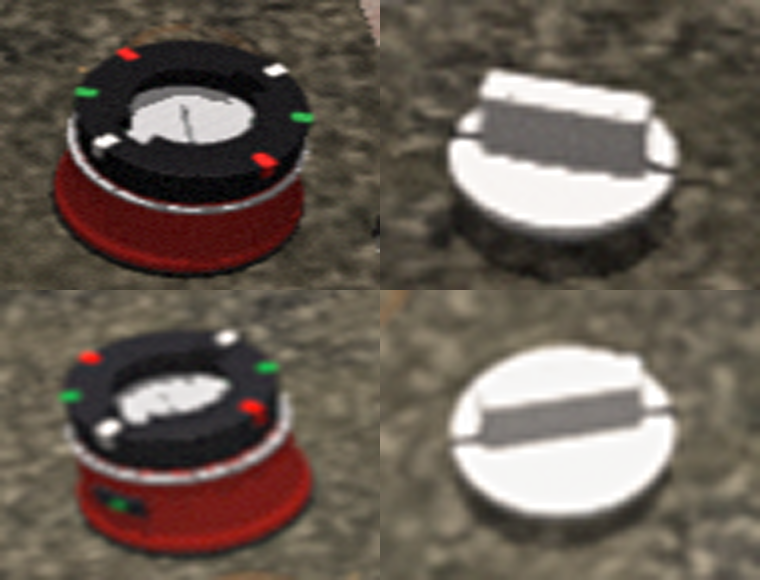

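The enlarged crops show the lid's wing running roughly left to right. Its pointers are at scene (281.8,230.9) and (314.2,225.7), and at side (339.2,193.3) and (370,199.3). The grinder's marks are clear.

```bash
python3 - <<'E'
from h import *
A,B=cam("scene"),cam("side")
S=dict(w=[(256.2,136),(234.5,157.8)],g=[(263.5,143.2),(227.6,150.1)],r=[(231.2,141),(261.3,153.3)])
D=dict(w=[(398.4,253.7),(355.9,278.2)],g=[(351.4,261.4),(405.1,270)],r=[(361.5,248.2),(395.7,284.7)])
al=[]
for k in S:
    for i in(0,1):
        t=min((tri(ray(A,*S[k][i]),ray(B,*q)) for q in D[k]),key=lambda t:t[1]); al.append(t[0]); print(k,np.round(t[0],1),round(t[1],1))
    d=al[-2]-al[-1]; print(" ang",np.degrees(np.arctan2(d[1],d[0])),"mid",(al[-2]+al[-1])/2)
print("grinder",np.mean(al,0))
for k in D: # plane version
    for n,C,M in(("scene",A,S),("side",B,D)):
        p,q=[plane(C,*x,100) for x in M[k]]; d=p-q; print(k,n,np.round((p+q)/2,1),np.degrees(np.arctan2(d[1],d[0]))%180)
l=[(281.8,230.9),(314.2,225.7)]; m=[(339.2,193.3),(370,199.3)]
for u in l:
    t=min((tri(ray(A,*u),ray(B,*v)) for v in m),key=lambda t:t[1]); print("lid",t)
for C,M in((A,l),(B,m)):
    p,q=[plane(C,*x,30) for x in M]; d=p-q; print((p+q)/2,np.degrees(np.arctan2(d[1],d[0]))%180)
s=arm.observe(); M,P=cam("wrist",s); q=s["tool_rot"]; print(R.from_quat([q[1],q[2],q[3],q[0]]).as_matrix().round(3))
E
```

```text
w [567.6 235.  102.4] 1.2
w [483.8 188.2 102.6] 1.3
 ang 29.19216401873433 mid [525.70177778 211.61364805 102.48187036]
g [571.1 198.6 102.5] 1.0
g [479.9 224.7 102.5] 0.2
 ang -15.975454503820819 mid [525.52076405 211.61798844 102.49892149]
r [502.3 253.1 101.9] 0.1
r [549.1 168.5 100.9] 0.1
 ang 118.9965485273171 mid [525.6962827  210.82066477 101.41576655]
grinder [525.63960818 211.35076708 102.13218613]
w scene [526.  214.5 100. ] 29.047575508789265
w side [525.8 209.6 100. ] 29.254201109194867
g scene [526.1 214.4 100. ] 164.01666508899416
g side [525.3 209.7 100. ] 163.98165210984334
r scene [526.1 212.4 100. ] 118.53905254545691
r side [525.4 209.8 100. ] 119.29271204946497
lid (array([497.48957065, -29.66985869,  31.66307672]), np.float64(1.696426020663092))
lid (array([568.76647521, -57.02333876,  31.64752026]), np.float64(2.801564584167596))
[533.95695293 -42.24759441  30.        ] 159.30278899194593
[532.59600706 -44.9036531   30.        ] 159.1128320569557
[[ 0.95   0.312 -0.   ]
 [ 0.312 -0.95   0.001]
 [ 0.    -0.001 -1.   ]]
```

```bash
python3 -m creep '[{"x":0.4,"y":-0.4,"jaw":1},{"x":0.8,"y":-0.8},{"x":1,"y":-1},{"x":1,"y":-1},{"x":1,"y":-1},{"x":1,"y":-1},{"x":1,"y":-1},{"x":1,"y":-1},{"x":1,"y":-1},{"x":1,"y":-1},{"x":1,"y":-1},{"x":1,"y":-1},{"x":1,"y":-1},{"x":1,"y":-1},{"x":1,"y":-1},{"x":1,"y":-1},{"x":0.8,"y":-0.8},{"x":0.4,"y":-0.4},{},{}]'
python3 - <<'E'
from h import *
s=arm.observe(); print(s["joints"],s["contact_force"]); R0=cam("wrist",s)
q=s["tool_rot"]; M=R.from_quat([q[1],q[2],q[3],q[0]]).as_matrix()
print(M.T@(np.array([533.1,-43.3,170])-s["ee_pos"])/30, np.degrees(np.arctan2(M[1,0],M[0,0])))
E
```

```text
[-1.28729162e+00  3.79368244e-01  1.73475120e+00 -5.91684035e-06
  1.02849592e+00 -3.33277610e-02] [ 0.47905811 -0.1013864  -0.6736298 ]
[ 16.43632717 -16.41142994   2.29495847] 18.153337542839974$[0]: bad value
```

```bash
python3 -m creep '[{"x":0.4,"y":-0.4,"z":0,"rx":0,"ry":0,"rz":0,"jaw":1}]'
```

```text
time: 0.2
ee_pos: [225.3, -650.4, 238.5]
tool_rot: [-0.0, 0.988, 0.157, -0.0]
contact_force: [0.8, 0.4, 0.2]
opening: 91.1
gripper_force: 0.0
```

```bash
python3 -m creep '[{"x":0.8,"y":-0.8,"z":0,"rx":0,"ry":0,"rz":0,"jaw":1},{"x":1,"y":-1,"z":0,"rx":0,"ry":0,"rz":0,"jaw":1},{"x":1,"y":-1,"z":0,"rx":0,"ry":0,"rz":0,"jaw":1},{"x":1,"y":-1,"z":0,"rx":0,"ry":0,"rz":0,"jaw":1},{"x":1,"y":-1,"z":0,"rx":0,"ry":0,"rz":0,"jaw":1},{"x":1,"y":-1,"z":0,"rx":0,"ry":0,"rz":0,"jaw":1},{"x":1,"y":-1,"z":0,"rx":0,"ry":0,"rz":0,"jaw":1},{"x":1,"y":-1,"z":0,"rx":0,"ry":0,"rz":0,"jaw":1},{"x":1,"y":-1,"z":0,"rx":0,"ry":0,"rz":0,"jaw":1},{"x":1,"y":-1,"z":0,"rx":0,"ry":0,"rz":0,"jaw":1},{"x":1,"y":-1,"z":0,"rx":0,"ry":0,"rz":0,"jaw":1},{"x":1,"y":-1,"z":0,"rx":0,"ry":0,"rz":0,"jaw":1},{"x":1,"y":-1,"z":0,"rx":0,"ry":0,"rz":0,"jaw":1},{"x":1,"y":-1,"z":0,"rx":0,"ry":0,"rz":0,"jaw":1},{"x":1,"y":-1,"z":0,"rx":0,"ry":0,"rz":0,"jaw":1},{"x":0.8,"y":-0.8,"z":0,"rx":0,"ry":0,"rz":0,"jaw":1},{"x":0.4,"y":-0.4,"z":0,"rx":0,"ry":0,"rz":0,"jaw":1},{"x":0,"y":0,"z":0,"rx":0,"ry":0,"rz":0.9,"jaw":1},{"x":0,"y":0,"z":0,"rx":0,"ry":0,"rz":0.9,"jaw":1},{"x":0,"y":0,"z":0,"rx":0,"ry":0,"rz":1,"jaw":1}]' && python3 -m creep '[{"x":0,"y":0,"z":0.4,"rx":0,"ry":0,"rz":1,"jaw":1},{"x":0,"y":0,"z":0.5,"rx":0,"ry":0,"rz":1,"jaw":1},{"x":0,"y":0,"z":0.4,"rx":0,"ry":0,"rz":1,"jaw":1},{"x":0,"y":0,"z":0.4,"rx":0,"ry":0,"rz":1,"jaw":1},{"x":0,"y":0,"z":0.3,"rx":0,"ry":0,"rz":1,"jaw":1},{"x":0,"y":0,"z":0,"rx":0,"ry":0,"rz":0,"jaw":1},{"x":0,"y":0,"z":0,"rx":0,"ry":0,"rz":0,"jaw":1}]'
python3 - <<'E'
from h import *
s=arm.observe(); im=optics.capture("wrist"); cv2.imwrite("pics/w1.png",im[...,::-1]); np.save("w1.npy",np.r_[s["ee_pos"],s["tool_rot"]])
print(s["joints"],s["ee_pos"],s["contact_force"],blobs(masks(im)["white"],(0,0,640,400),300))
E
```

```text
time: 2.2
ee_pos: [531.6, -43.5, 238.6]
tool_rot: [-0.0, 0.999, 0.035, -0.0]
contact_force: [-0.5, 0.2, 0.6]
opening: 91.0
gripper_force: 0.0
time: 2.9
ee_pos: [531.9, -44.0, 179.1]
tool_rot: [-0.0, 0.984, -0.18, -0.0]
contact_force: [-0.2, -0.5, -0.1]
opening: 91.6
gripper_force: 0.0
[-1.26245659e-01  2.04685984e-01  2.09846364e+00  4.55504149e-05
  8.38765718e-01  1.80558280e+00] [531.94858776 -44.02002325 179.074355  ] [-0.210559   -0.49149353 -0.05622645] [(6698, [87.1, 29.1], [13, 0, 133, 70]), (15594, [514.3, 37.9], [413, 0, 227, 103]), (1560, [551.3, 90.0], [451, 51, 189, 70]), (5685, [320.1, 192.4], [277, 150, 87, 86]), (5536, [582.1, 247.1], [458, 206, 182, 83]), (1378, [303.3, 335.9], [280, 317, 43, 49])]
```

View pics/w1.png

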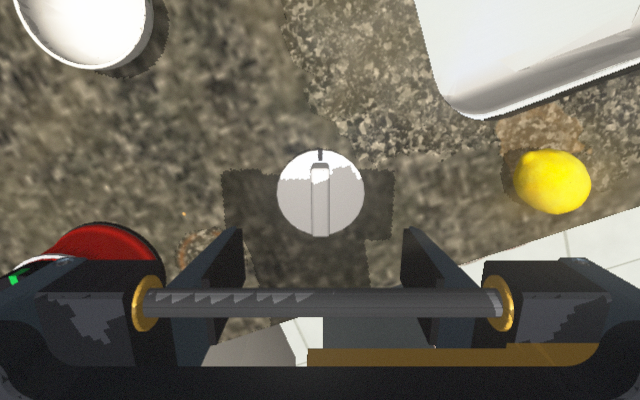

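The wrist view shows the lid's cap centred at about (320.5,193) with the wing vertical in the image and the top pointer at (320,155). I'll fit these with code.

```bash
python3 - <<'E'
from h import *
p=np.load("w1.npy"); s=dict(ee_pos=p[:3],tool_rot=p[3:]); C=cam("wrist",s)
im=cv2.imread("pics/w1.png"); g=cv2.cvtColor(im,cv2.COLOR_BGR2GRAY)
m=((g>140)).astype(np.uint8); k=np.zeros_like(m); k[140:250,265:378]=m[140:250,265:378]
k=cv2.morphologyEx(k,cv2.MORPH_CLOSE,np.ones((7,7)))
c=max(cv2.findContours(k,0,1)[0],key=cv2.contourArea); e=cv2.fitEllipse(cv2.convexHull(c)); print(e)
cc=plane(C,*e[0],30); print("cap centre",cc)
# diameter check
print(np.linalg.norm(plane(C,e[0][0]-e[1][0]/2,e[0][1],30)-plane(C,e[0][0]+e[1][0]/2,e[0][1],30)))
d=np.argwhere(g[148:161,310:332]<110)+[148,310]; print(len(d),d.mean(0)); v,u=d.mean(0)
pp=plane(C,u,v,30); w=pp-cc; print("pointer",pp,np.degrees(np.arctan2(w[1],w[0])))
# wing edges per row
for r in (175,190,205,220): print(r,g[r,304:338].tolist())
E
```

```text
((328.8263854980469, 178.22528076171875), (90.78874969482422, 122.26321411132812), 34.32989501953125)
cap centre [545.58371085 -54.49821389  30.        ]
84.78952638997909
62 [151.48387097 319.5483871 ]
pointer [571.88733546 -55.21968741  30.        ] -1.571153265554982
175 [254, 254, 254, 254, 254, 232, 218, 225, 249, 253, 254, 254, 254, 254, 254, 254, 254, 254, 254, 254, 254, 254, 254, 252, 240, 186, 190, 191, 194, 193, 190, 193, 191, 190]
190 [191, 190, 189, 190, 189, 191, 183, 153, 175, 183, 191, 190, 191, 191, 191, 191, 191, 189, 190, 190, 190, 190, 183, 172, 155, 147, 190, 189, 190, 190, 190, 188, 189, 188]
205 [188, 187, 188, 189, 188, 189, 178, 157, 170, 179, 188, 189, 190, 189, 188, 187, 187, 188, 188, 186, 185, 185, 185, 168, 156, 147, 186, 187, 188, 186, 190, 189, 186, 185]
220 [185, 183, 184, 186, 185, 185, 180, 164, 165, 175, 181, 186, 186, 184, 184, 185, 185, 184, 183, 180, 182, 183, 179, 168, 155, 144, 183, 184, 184, 183, 180, 186, 182, 183]
```

```bash
python3 - <<'E'
from h import *
p=np.load("w1.npy"); s=dict(ee_pos=p[:3],tool_rot=p[3:]); C=cam("wrist",s)
im=cv2.imread("pics/w1.png")[...,::-1].copy(); m=masks(im)["white"].astype(np.uint8); k=np.zeros_like(m); k[145:240,270:370]=m[145:240,270:370]
k=cv2.morphologyEx(k,cv2.MORPH_OPEN,np.ones((5,5))); c=max(cv2.findContours(k,0,1)[0],key=cv2.contourArea); e=cv2.fitEllipse(cv2.convexHull(c)); print(e)
cc=plane(C,*e[0],30); 
A,B=cam("scene"),cam("side"); 
print("cap",cc, "tri w/ scene",tri(ray(C,*e[0]),ray(A,298,228.3)))
a,b=plane(C,319.7,166,62),plane(C,320.2,234,62); w=a-b; print("wing",a,b,(a+b)/2,np.linalg.norm(w),np.degrees(np.arctan2(w[1],w[0])))
q=s["tool_rot"]; M=R.from_quat([q[1],q[2],q[3],q[0]]).as_matrix(); print("tool yaw",np.degrees(np.arctan2(M[1,0],M[0,0])), "cap in tool",M.T@(cc-s["ee_pos"]))
E
```

```text
((320.1939392089844, 191.9420166015625), (85.25945281982422, 87.03211975097656), 93.47026062011719)
cap [536.05358213 -42.26267226  30.        ] tri w/ scene (array([534.95398596, -41.48973215,  27.94986709]), np.float64(1.612344321001503))
wing [564.58268821 -52.87609563  62.        ] [508.16216005 -31.92484106  62.        ] [536.37242413 -42.40046835  62.        ] 60.18497375519327 -20.372025206298204
tool yaw -20.68736255190979 cap in tool [  3.26745521  -3.10048572 149.07318103]
```

```bash
python3 -m creep '[{"x":0.07,"y":-0.07,"z":0.5,"rx":0,"ry":0,"rz":0,"jaw":1},{"x":0,"y":0,"z":0.8,"rx":0,"ry":0,"rz":0,"jaw":1},{"x":0,"y":0,"z":0.8,"rx":0,"ry":0,"rz":0,"jaw":1},{"x":0,"y":0,"z":0.8,"rx":0,"ry":0,"rz":0,"jaw":1},{"x":0,"y":0,"z":0.6,"rx":0,"ry":0,"rz":0,"jaw":1},{"x":0,"y":0,"z":0.3,"rx":0,"ry":0,"rz":0,"jaw":1},{"x":0,"y":0,"z":0.15,"rx":0,"ry":0,"rz":0,"jaw":1},{"x":0,"y":0,"z":0,"rx":0,"ry":0,"rz":0,"jaw":1},{"x":0,"y":0,"z":0,"rx":0,"ry":0,"rz":0,"jaw":0.3},{"x":0,"y":0,"z":0,"rx":0,"ry":0,"rz":0,"jaw":0.3},{"x":0,"y":0,"z":0,"rx":0,"ry":0,"rz":0,"jaw":0.3},{"x":0,"y":0,"z":0,"rx":0,"ry":0,"rz":0,"jaw":0.3},{"x":0,"y":0,"z":0,"rx":0,"ry":0,"rz":0,"jaw":0.3}]' 30 && python3 -m creep '[{"x":0,"y":0,"z":0,"rx":0,"ry":0,"rz":0,"jaw":0.2},{"x":0,"y":0,"z":0,"rx":0,"ry":0,"rz":0,"jaw":0.1},{"x":0,"y":0,"z":0,"rx":0,"ry":0,"rz":0,"jaw":0},{"x":0,"y":0,"z":0,"rx":0,"ry":0,"rz":0,"jaw":0},{"x":0,"y":0,"z":0,"rx":0,"ry":0,"rz":0,"jaw":0},{"x":0,"y":0,"z":0,"rx":0,"ry":0,"rz":0,"jaw":0},{"x":0,"y":0,"z":0,"rx":0,"ry":0,"rz":0,"jaw":0}]' 30
python3 - <<'E'
from h import *
s=arm.observe(); im=optics.capture("wrist"); cv2.imwrite("pics/w2.png",im[...,::-1]); np.save("w2.npy",np.r_[s["ee_pos"],s["tool_rot"]])
print(s)
E
```

```text
time: 4.25
ee_pos: [535.1, -43.2, 60.7]
tool_rot: [-0.0, 0.983, -0.181, 0.0]
contact_force: [-1.1, 0.6, -0.3]
opening: 53.6
gripper_force: 0.0
time: 4.95
ee_pos: [535.0, -43.2, 60.4]
tool_rot: [-0.0, 0.983, -0.181, -0.0]
contact_force: [0.0, -0.0, -0.5]
opening: 15.9
gripper_force: 30.0
{'time': 4.95, 'joints': array([-1.23920479e-01,  4.16075784e-01,  2.11239974e+00,  1.52625096e-05,
        6.13118364e-01,  1.81076645e+00]), 'dq': array([-0.00120574,  0.00098629,  0.00171449, -0.00030148, -0.00069352,
       -0.00239236]), 'joint_torque': array([-1.21767208e-02, -6.39138937e+01, -2.77216727e+01,  3.87442560e-03,
       -4.44850267e-02, -7.06161700e-04]), 'ee_pos': array([535.02345389, -43.15962588,  60.41784977]), 'tool_rot': array([-4.34806114e-06,  9.83492436e-01, -1.80949244e-01, -8.69669410e-07]), 'contact_force': array([ 0.01644165, -0.01561046, -0.51802515]), 'moment': array([ 0.08840272,  0.02786705, -0.01878837]), 'gripper_force': 29.997800588607788, 'opening': 15.882993363596356}
```

View pics/w2.png

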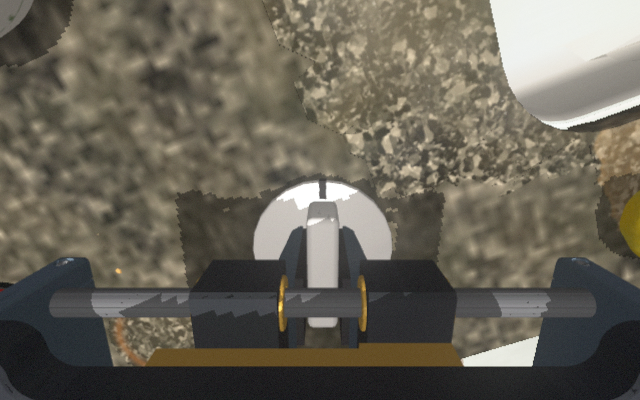

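The lid is gripped with an opening of 15.9, so it is square in the jaws. In the image the wing and cap are centred at u≈322.5. I'll lift it, carry it to a viewing spot beside the grinder and turn it to the slot heading.

```bash
python3 -m creep '[{"x":0,"y":0,"z":-0.4,"rx":0,"ry":0,"rz":0,"jaw":0},{"x":0,"y":0,"z":-0.8,"rx":0,"ry":0,"rz":0,"jaw":0},{"x":0,"y":0,"z":-1,"rx":0,"ry":0,"rz":0,"jaw":0},{"x":0,"y":0,"z":-1,"rx":0,"ry":0,"rz":0,"jaw":0},{"x":0,"y":0,"z":-1,"rx":0,"ry":0,"rz":0,"jaw":0},{"x":0,"y":0,"z":-0.8,"rx":0,"ry":0,"rz":0,"jaw":0},{"x":-0.05,"y":-0.36,"z":-0.4,"rx":0,"ry":0,"rz":0,"jaw":0},{"x":-0.1,"y":-0.8,"z":0,"rx":0,"ry":0,"rz":0,"jaw":0},{"x":-0.15,"y":-1,"z":0,"rx":0,"ry":0,"rz":0,"jaw":0},{"x":-0.15,"y":-1,"z":0,"rx":0,"ry":0,"rz":0,"jaw":0},{"x":-0.15,"y":-1,"z":0,"rx":0,"ry":0,"rz":0,"jaw":0},{"x":-0.1,"y":-0.9,"z":0,"rx":0,"ry":0,"rz":0,"jaw":0},{"x":-0.05,"y":-0.6,"z":0,"rx":0,"ry":0,"rz":0,"jaw":0}]' 40 && python3 -m creep '[{"x":0,"y":0,"z":0,"rx":0,"ry":0,"rz":-0.5,"jaw":0},{"x":0,"y":0,"z":0,"rx":0,"ry":0,"rz":-1,"jaw":0},{"x":0,"y":0,"z":0,"rx":0,"ry":0,"rz":-1,"jaw":0},{"x":0,"y":0,"z":0,"rx":0,"ry":0,"rz":-1,"jaw":0},{"x":0,"y":0,"z":0,"rx":0,"ry":0,"rz":-1,"jaw":0},{"x":0,"y":0,"z":0,"rx":0,"ry":0,"rz":-1,"jaw":0},{"x":0,"y":0,"z":0,"rx":0,"ry":0,"rz":-1,"jaw":0},{"x":0,"y":0,"z":0,"rx":0,"ry":0,"rz":-1,"jaw":0},{"x":0,"y":0,"z":0,"rx":0,"ry":0,"rz":-1,"jaw":0},{"x":0,"y":0,"z":0,"rx":0,"ry":0,"rz":-1,"jaw":0},{"x":0,"y":0,"z":0,"rx":0,"ry":0,"rz":-0.45,"jaw":0},{"x":0,"y":0,"z":0,"rx":0,"ry":0,"rz":0,"jaw":0},{"x":0,"y":0,"z":0,"rx":0,"ry":0,"rz":0,"jaw":0},{"x":0,"y":0,"z":0,"rx":0,"ry":0,"rz":0,"jaw":0}]'
python3 - <<'E'
from h import *
s=arm.observe(); im=optics.capture("wrist"); cv2.imwrite("pics/w3.png",im[...,::-1]); np.save("w3.npy",np.r_[s["ee_pos"],s["tool_rot"]])
print(s["joints"],s["ee_pos"],s["opening"])
m=masks(im)
for k in("red","green","white"): print(k,blobs(m[k],(0,0,640,300),12))
E
```

```text
time: 6.3
ee_pos: [574.3, 125.7, 222.2]
tool_rot: [0.0, 0.984, -0.18, -0.0]
contact_force: [0.5, -0.1, -0.8]
opening: 15.4
gripper_force: 40.0
time: 7.7
ee_pos: [574.4, 123.6, 222.4]
tool_rot: [0.0, 0.968, 0.249, -0.0]
contact_force: [-0.8, 0.6, -1.3]
opening: 15.8
gripper_force: 40.0
[ 1.72251518e-01  2.25511797e-01  1.97438808e+00 -3.51537400e-05
  9.41861159e-01  1.23966085e+00] [574.36672641 123.56874046 222.3705053 ] 15.78246599035704
red [(1348, [254.3, 149.9], [199, 128, 87, 63]), (82, [261.5, 203.9], [256, 199, 13, 10]), (84, [150.5, 205.3], [145, 202, 12, 8])]
green [(97, [242.7, 165.0], [236, 159, 14, 14]), (17, [201.7, 225.1], [199, 223, 6, 5]), (69, [172.2, 240.8], [167, 236, 11, 10])]
white [(9193, [457.5, 54.4], [406, 0, 110, 112]), (54, [625.1, 95.0], [611, 93, 28, 7]), (25, [597.6, 113.0], [590, 101, 20, 25]), (356, [219.7, 149.8], [183, 138, 90, 60]), (20, [593.3, 153.8], [587, 146, 14, 15]), (984, [197.1, 194.3], [183, 163, 31, 60]), (5296, [607.9, 234.3], [533, 167, 107, 122]), (73, [215.9, 184.8], [212, 176, 9, 20]), (96, [225.4, 190.9], [222, 181, 9, 21]), (14, [209.1, 187.3], [208, 183, 3, 10]), (7498, [322.3, 228.4], [254, 182, 138, 105]), (65, [233.7, 203.8], [232, 190, 5, 29]), (36, [217.8, 207.5], [215, 200, 7, 16]), (70, [227.1, 215.8], [224, 205, 9, 22]), (106, [84.5, 237.3], [77, 219, 16, 38]), (13, [211.7, 220.5], [209, 218, 5, 6]), (14, [212.0, 227.7], [210, 225, 4, 6]), (47, [109.4, 239.2], [104, 230, 11, 19]), (50, [211.4, 254.8], [209, 251, 6, 9]), (578, [185.2, 276.2], [169, 261, 35, 28])]
```

View pics/w3.png

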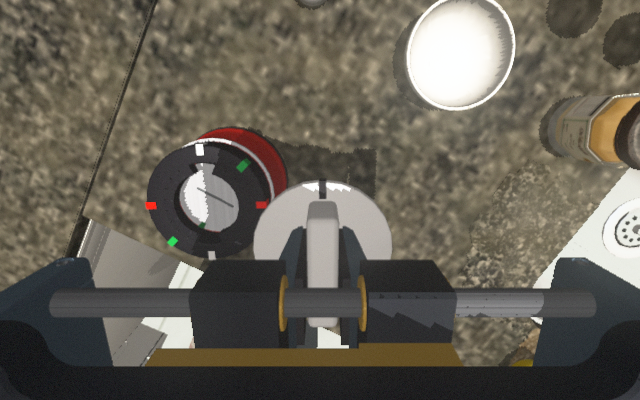

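The wrist view shows the grinder's red marks at (150.5,205) and (261.5,204), green at (243,165) and (172,241), and white at (199.5,150) and (211,255). The held lid's cap arc peaks at (322,182). I'll compare the two in the tool frame.

```bash
cat > rel.py <<'E'
from h import *
from scipy.optimize import least_squares
def lidfit(im):
    T=optics.calibration("wrist"); C=(T["mtx"],T["tool_from_camera"])
    m=masks(im)["white"].astype(np.uint8); H=cv2.cvtColor(im,cv2.COLOR_RGB2HSV); m=((H[...,1]<45)&(H[...,2]>135)).astype(np.uint8)
    k=np.zeros_like(m); k[176:258,245:400]=m[176:258,245:400]; k=cv2.morphologyEx(k,cv2.MORPH_OPEN,np.ones((3,3)))
    P=[]
    for v in range(188,240,3):
        u=np.flatnonzero(k[v]); P+= [plane(C,u[0]-.5,v,30.4),plane(C,u[-1]+.5,v,30.4)]
    P=np.array(P)[:,:2]
    r=least_squares(lambda p:np.hypot(*(P-p[:2]).T)-p[2],[0,0,42],loss="soft_l1"); return r.x,np.sqrt(np.mean((np.hypot(*(P-r.x[:2]).T)-r.x[2])**2))
E
python3 - <<'E'
from rel import *
im=cv2.imread("pics/w3.png")[...,::-1].copy(); print("lid in tool x,y,R",lidfit(im))
p=np.load("w3.npy"); T=optics.calibration("wrist"); C=(T["mtx"],T["tool_from_camera"])
L=dict(w=[(199.5,150),(211.4,254.8)],g=[(242.7,165),(172.2,240.8)],r=[(261.5,203.9),(150.5,205.3)])
mw=masks(im)["white"]; print(blobs(mw,(194,140,205,158)))
for dz in(100,102):
  for k in L:
    a,b=[plane(C,*x,p[2]-dz) for x in L[k]]; d=a-b; print(dz,k,np.round((a+b)/2,1)[:2],"diam",round(np.hypot(*d[:2]),1),"ang",round(np.degrees(np.arctan2(d[1],d[0])),1))
# height by triangulation of red/green marks vs side camera
s=dict(ee_pos=p[:3],tool_rot=p[3:]); W=cam("wrist",s); B=cam("side")
for u in L["g"]+L["r"]: 
    t=min((tri(ray(W,*u),ray(B,*v)) for v in [(351.4,261.4),(405.1,270),(361.5,248.2),(395.7,284.7)]),key=lambda t:t[1]); print(np.round(t[0],1),round(t[1],1))
M=R.from_quat([p[4],p[5],p[6],p[3]]).as_matrix(); print("yaw",np.degrees(np.arctan2(M[1,0],M[0,0])),"fixed-cam grinder in tool",M.T@(np.array([525.6,211.4,100])-p[:3]))
E
```

```text
lid in tool x,y,R (array([ 0.56481495, -1.7340997 , 41.27960236]), np.float64(0.8296238585464142))
[(124, [199.1, 147.5], [194, 140, 11, 16])]
100 w [-1.000e-01 -1.033e+02] diam 95.2 ang -0.3
100 g [   0.5 -102.8] diam 97.0 ang 44.8
100 r [   0.2 -103.1] diam 96.8 ang 89.2
102 w [   0.5 -102.5] diam 94.4 ang -0.3
102 g [   1.1 -102.1] diam 96.3 ang 44.8
102 r [   0.8 -102.3] diam 96.1 ang 89.2
[572.4 199.9 104.2] 1.2
[480.9 226.1 104.3] 0.6
[550.1 171.7 104.7] 0.6
[502.9 254.6 104.1] 0.2
yaw 28.843135591552443 fixed-cam grinder in tool [  -0.32532671 -100.4575481   122.37336114]
```

```bash
python3 -m creep '[{"x":-0.02,"y":-0.4,"z":0,"rx":0,"ry":0,"rz":-0.08,"jaw":0},{"x":0,"y":-0.8,"z":0,"rx":0,"ry":0,"rz":0,"jaw":0},{"x":0,"y":-0.97,"z":0,"rx":0,"ry":0,"rz":0,"jaw":0},{"x":0,"y":-0.8,"z":0,"rx":0,"ry":0,"rz":0,"jaw":0},{"x":0,"y":-0.4,"z":0.3,"rx":0,"ry":0,"rz":0,"jaw":0},{"x":0,"y":0,"z":0.6,"rx":0,"ry":0,"rz":0,"jaw":0},{"x":0,"y":0,"z":0.6,"rx":0,"ry":0,"rz":0,"jaw":0},{"x":0,"y":0,"z":0.3,"rx":0,"ry":0,"rz":0,"jaw":0},{"x":0,"y":0,"z":0.1,"rx":0,"ry":0,"rz":0,"jaw":0},{"x":0,"y":0,"z":0,"rx":0,"ry":0,"rz":0,"jaw":0},{"x":0,"y":0,"z":0,"rx":0,"ry":0,"rz":0,"jaw":0}]'
python3 - <<'E'
from h import *
s=arm.observe(); q=s["tool_rot"]; M=R.from_quat([q[1],q[2],q[3],q[0]]).as_matrix(); print(s["ee_pos"],np.degrees(np.arctan2(M[1,0],M[0,0])),s["contact_force"],s["moment"])
a=optics.capture("side")[180:330,310:440]; b=optics.capture("scene")[85:200,190:310]; cv2.imwrite("pics/c2.png",np.hstack([cv2.resize(c,(395,450),interpolation=cv2.INTER_CUBIC) for c in(a,b)])[...,::-1])
E
```

```text
time: 8.85
ee_pos: [524.9, 211.5, 166.0]
tool_rot: [-0.0, 0.968, 0.253, 0.0]
contact_force: [-0.6, 0.6, -0.4]
opening: 16.1
gripper_force: 40.0
[524.90784896 211.47509536 166.03076608] 29.28660626993374 [-0.64200947  0.57613188 -0.41298605] [ 0.01346476 -0.01930354 -0.0273147 ]
```

View pics/c2.png

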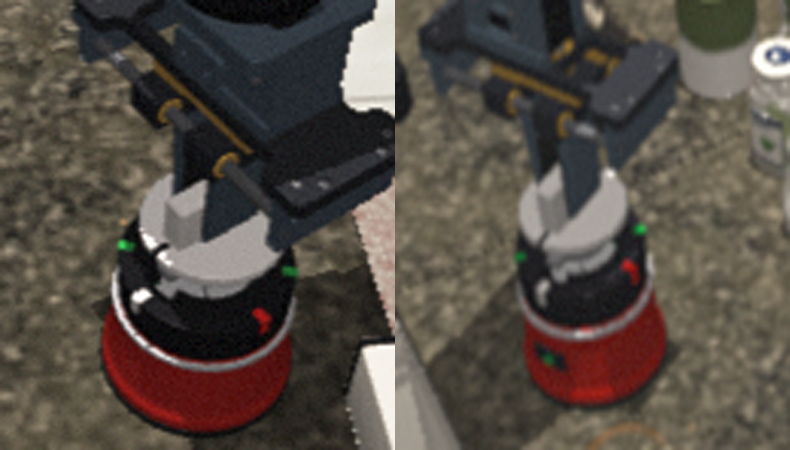

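The lid hangs centred over the collar, with its pointer lined up with the white mark in both views. I'll lower it slowly and watch the force.

```bash
python3 -m creep '[{"x":0,"y":0,"z":0.1,"rx":0,"ry":0,"rz":0,"jaw":0},{"x":0,"y":0,"z":0.1,"rx":0,"ry":0,"rz":0,"jaw":0},{"x":0,"y":0,"z":0.05,"rx":0,"ry":0,"rz":0,"jaw":0},{"x":0,"y":0,"z":0.03,"rx":0,"ry":0,"rz":0,"jaw":0},{"x":0,"y":0,"z":0,"rx":0,"ry":0,"rz":0,"jaw":0}]'; python3 -c "
from cell import arm; s=arm.observe(); print(s['contact_force'],s['moment'])"
```

```text
time: 9.45
ee_pos: [524.4, 211.4, 156.9]
tool_rot: [-0.0, 0.967, 0.253, -0.0]
contact_force: [-0.2, -0.8, -0.6]
opening: 16.0
gripper_force: 40.0
[-0.17959696 -0.846157   -0.59683876] [-0.07300562  0.01335659  0.02352434]
```

```bash
python3 -m creep '[{"x":0,"y":0,"z":0.1,"rx":0,"ry":0,"rz":0,"jaw":0},{"x":0,"y":0,"z":0.1,"rx":0,"ry":0,"rz":0,"jaw":0},{"x":0,"y":0,"z":0.1,"rx":0,"ry":0,"rz":0,"jaw":0},{"x":0,"y":0,"z":0.1,"rx":0,"ry":0,"rz":0,"jaw":0},{"x":0,"y":0,"z":0,"rx":0,"ry":0,"rz":0,"jaw":0},{"x":0,"y":0,"z":0,"rx":0,"ry":0,"rz":0,"jaw":0}]'; python3 -c "
from cell import arm; s=arm.observe(); print(s['contact_force'],s['moment'])"
```

```text
time: 10.05
ee_pos: [524.5, 211.4, 145.0]
tool_rot: [-0.0, 0.967, 0.253, -0.0]
contact_force: [-0.4, -0.2, -0.7]
opening: 15.7
gripper_force: 40.0
[-0.41997048 -0.19284269 -0.69392369] [-0.05393407 -0.04955831  0.05132001]
```

```bash
for i in 1; do python3 -m creep '[{"x":0,"y":0,"z":0.1,"rx":0,"ry":0,"rz":0,"jaw":0},{"x":0,"y":0,"z":0.06,"rx":0,"ry":0,"rz":0,"jaw":0},{"x":0,"y":0,"z":0,"rx":0,"ry":0,"rz":0,"jaw":0},{"x":0,"y":0,"z":0,"rx":0,"ry":0,"rz":0,"jaw":0}]'; python3 -m creep '[{"x":0,"y":0,"z":0.03,"rx":0,"ry":0,"rz":0,"jaw":0},{"x":0,"y":0,"z":0.03,"rx":0,"ry":0,"rz":0,"jaw":0},{"x":0,"y":0,"z":0,"rx":0,"ry":0,"rz":0,"jaw":0},{"x":0,"y":0,"z":0,"rx":0,"ry":0,"rz":0,"jaw":0}]';done; python3 -c "
from cell import arm; s=arm.observe(); print(s['contact_force'],s['moment'])"
```

```text
time: 10.45
ee_pos: [524.5, 211.4, 140.2]
tool_rot: [-0.0, 0.967, 0.253, -0.0]
contact_force: [0.3, -0.2, -1.0]
opening: 15.9
gripper_force: 40.0
time: 10.85
ee_pos: [524.5, 211.4, 138.4]
tool_rot: [0.0, 0.967, 0.253, -0.0]
contact_force: [0.1, -0.0, -1.1]
opening: 15.7
gripper_force: 40.0
[ 0.0998354  -0.01954511 -1.12403487] [-0.06051445 -0.00376846  0.00887488]
```

```bash
python3 -m creep '[{"x":0,"y":0,"z":0.02,"rx":0,"ry":0,"rz":0,"jaw":0},{"x":0,"y":0,"z":0.02,"rx":0,"ry":0,"rz":0,"jaw":0},{"x":0,"y":0,"z":0,"rx":0,"ry":0,"rz":0,"jaw":0},{"x":0,"y":0,"z":0,"rx":0,"ry":0,"rz":0,"jaw":0}]'; python3 -m creep '[{"x":0,"y":0,"z":0.02,"rx":0,"ry":0,"rz":0,"jaw":0},{"x":0,"y":0,"z":0,"rx":0,"ry":0,"rz":0,"jaw":0},{"x":0,"y":0,"z":0,"rx":0,"ry":0,"rz":0,"jaw":0}]'; python3 -c "
from cell import arm; s=arm.observe(); print(s['contact_force'],s['moment'])"
```

```text
time: 11.25
ee_pos: [524.6, 211.5, 138.3]
tool_rot: [0.0, 0.967, 0.253, -0.0]
contact_force: [-7.5, -3.2, 19.7]
opening: 15.6
gripper_force: 40.0
time: 11.55
ee_pos: [524.6, 211.5, 138.3]
tool_rot: [0.0, 0.967, 0.253, -0.0]
contact_force: [-13.2, -4.9, 30.8]
opening: 15.7
gripper_force: 40.0
[-13.15974098  -4.87024045  30.78672742] [-0.92131854  2.34528379 -0.0468833 ]
```

Firm contact at TCP z 138.3, as predicted for home (138.4). I'll ease off to a light press before turning.

```bash
python3 -m creep '[{"x":0,"y":0,"z":-0.05,"rx":0,"ry":0,"rz":0,"jaw":0},{"x":0,"y":0,"z":0,"rx":0,"ry":0,"rz":0,"jaw":0},{"x":0,"y":0,"z":0,"rx":0,"ry":0,"rz":0,"jaw":0}]'; python3 -c "
from cell import arm; s=arm.observe(); print(s['contact_force'],s['moment'])"
```

```text
time: 11.85
ee_pos: [524.6, 211.5, 138.3]
tool_rot: [-0.0, 0.967, 0.253, 0.0]
contact_force: [-0.9, -0.8, 7.1]
opening: 15.7
gripper_force: 40.0
[-0.91896516 -0.80819514  7.08496327] [-0.14226386  0.40830314 -0.00428627]
```

```bash
python3 -m creep '[{"x":0,"y":0,"z":0,"rx":0,"ry":0,"rz":0.3,"jaw":0},{"x":0,"y":0,"z":0,"rx":0,"ry":0,"rz":0.5,"jaw":0},{"x":0,"y":0,"z":0,"rx":0,"ry":0,"rz":0.5,"jaw":0},{"x":0,"y":0,"z":0,"rx":0,"ry":0,"rz":0.5,"jaw":0},{"x":0,"y":0,"z":0,"rx":0,"ry":0,"rz":0.2,"jaw":0},{"x":0,"y":0,"z":0,"rx":0,"ry":0,"rz":0,"jaw":0}]'; python3 -c "
from cell import arm; s=arm.observe(); print(s['contact_force'],s['moment'])"; python3 -m creep '[{"x":0,"y":0,"z":0,"rx":0,"ry":0,"rz":0.5,"jaw":0},{"x":0,"y":0,"z":0,"rx":0,"ry":0,"rz":0.5,"jaw":0},{"x":0,"y":0,"z":0,"rx":0,"ry":0,"rz":0.5,"jaw":0},{"x":0,"y":0,"z":0,"rx":0,"ry":0,"rz":0.5,"jaw":0},{"x":0,"y":0,"z":0,"rx":0,"ry":0,"rz":0,"jaw":0},{"x":0,"y":0,"z":0,"rx":0,"ry":0,"rz":0,"jaw":0}]'; python3 -c "
from cell import arm; s=arm.observe(); print(s['contact_force'],s['moment'])"
```

```text
time: 12.45
ee_pos: [524.9, 211.5, 138.4]
tool_rot: [0.0, 0.986, 0.167, 0.0]
contact_force: [0.4, -1.1, 5.5]
opening: 15.7
gripper_force: 40.0
[ 0.43676683 -1.12422904  5.48612525] [-0.22826571  0.12415667 -0.05960002]
time: 13.05
ee_pos: [524.9, 211.6, 138.4]
tool_rot: [-0.0, 0.997, 0.081, 0.0]
contact_force: [0.2, 0.9, 5.5]
opening: 15.6
gripper_force: 40.0
[0.21094253 0.89145342 5.5254275 ] [ 0.18469149  0.15795858 -0.05951125]
```

```bash
python3 -m creep '[{"x":0,"y":0,"z":0,"rx":0,"ry":0,"rz":0.4,"jaw":0},{"x":0,"y":0,"z":0,"rx":0,"ry":0,"rz":0.5,"jaw":0},{"x":0,"y":0,"z":0,"rx":0,"ry":0,"rz":0.5,"jaw":0},{"x":0,"y":0,"z":0,"rx":0,"ry":0,"rz":0.5,"jaw":0},{"x":0,"y":0,"z":0,"rx":0,"ry":0,"rz":0.5,"jaw":0},{"x":0,"y":0,"z":0,"rx":0,"ry":0,"rz":0.5,"jaw":0},{"x":0,"y":0,"z":0,"rx":0,"ry":0,"rz":0.5,"jaw":0},{"x":0,"y":0,"z":0,"rx":0,"ry":0,"rz":0.5,"jaw":0},{"x":0,"y":0,"z":0,"rx":0,"ry":0,"rz":0.5,"jaw":0},{"x":0,"y":0,"z":0,"rx":0,"ry":0,"rz":0.4,"jaw":0},{"x":0,"y":0,"z":0,"rx":0,"ry":0,"rz":0.2,"jaw":0},{"x":0,"y":0,"z":0,"rx":0,"ry":0,"rz":0,"jaw":0},{"x":0,"y":0,"z":0,"rx":0,"ry":0,"rz":0,"jaw":0}]'
python3 - <<'E'
from h import *
s=arm.observe(); q=s["tool_rot"]; M=R.from_quat([q[1],q[2],q[3],q[0]]).as_matrix(); print(s["ee_pos"],np.degrees(np.arctan2(M[1,0],M[0,0])),s["contact_force"],s["moment"],s["joints"])
w=optics.capture("wrist")[120:320,220:430]; a=optics.capture("side")[190:330,310:440]; cv2.imwrite("pics/c3.png",np.hstack([cv2.resize(c,(395,450),interpolation=cv2.INTER_CUBIC) for c in(a,w)])[...,::-1])
E
```

```text
time: 14.35
ee_pos: [524.9, 211.7, 138.4]
tool_rot: [-0.0, 0.991, -0.136, 0.0]
contact_force: [-0.4, 1.6, 4.0]
opening: 15.5
gripper_force: 40.0
[524.85485948 211.72672434 138.37509859] -15.642195891339515 [-0.36465274  1.62760031  4.04925454] [ 0.36610365  0.16706806 -0.00713236] [3.42152649e-01 3.16080132e-01 2.04814899e+00 3.32678235e-04
 7.76592249e-01 2.18571943e+00]
```

View pics/c3.png

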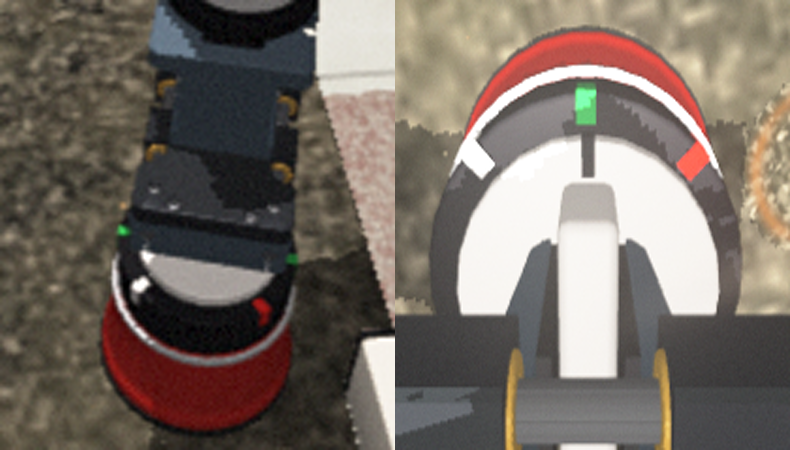

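The lid's black pointer points straight at the green mark, the cap is seated on the collar and the grip is holding. I'm handing in now.

```bash
python3 -c "
from cell import arm; print(arm.hand_in())"
```

```text
the job is handed in; nothing more can be done
None
```

The lid is seated fully home on the grinder, turned 45° clockwise to the green marks, and still gripped and held there; I handed the job in at about 14.5 s, short of the lock, and the arm touched nothing else.

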